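# Weigh two teapot lids and lock the heavier one on

## Task

One of the two teapot lids on the ware board was cast too thin. Set them on opposite pans of the balance and let go of both; then take the lid on the side that drops, feel for the notch in the teapot's gallery with its lug, seat it fully home and turn it about a quarter turn, its blue stroke square to the spout, so that it is locked, and leave the lighter lid in its pan. Bisque ware is brittle: set the lids down and turn them gently, never forcing them, and leave the mug, bowl and tool pot alone.

Things in the scene. Friction and masses are not known exactly. Their poses are not given: they have to be found in the camera images.
- lid_k: buff bisque teapot lid, 47 mm tall; the twin of the other but for its mass (90 to 173 g, one at least 15 % heavier). Origin: centre of the underside, z up. Going up: spigot 57 mm wide, 0 to 13 mm; flange 76 mm wide, 13 to 18; low dome to 27; round knob 24 mm wide, 33 to 47. A lug points along its +x. Starts on the ware board.
- lid_k_lug (a point): outer end of this lid's lug, on its underside: the lug is 10 mm wide, 5 mm thick, and sticks out of the foot of the spigot along the lid's +x to 37 mm from the axis; a blue brush stroke down the lid's top marks it from above. The lid stands upright on spigot and lug on any flat floor.
- lid_m: buff bisque teapot lid, 47 mm tall; the twin of the other but for its mass (90 to 173 g, one at least 15 % heavier). Origin: centre of the underside, z up. Going up: spigot 57 mm wide, 0 to 13 mm; flange 76 mm wide, 13 to 18; low dome to 27; round knob 24 mm wide, 33 to 47. A lug points along its +x. Starts on the ware board.
- lid_m_lug (a point): outer end of this lid's lug, on its underside: the lug is 10 mm wide, 5 mm thick, and sticks out of the foot of the spigot along the lid's +x to 37 mm from the axis; a blue brush stroke down the lid's top marks it from above. The lid stands upright on spigot and lug on any flat floor.
- beam (a joint): tilt of the balance beam: 0 level, positive with the left pan down, negative with the right pan down; stops at -0.095 and 0.095 rad. It turns very easily (0.05 N m per rad towards level, well damped): the difference of the lids takes it to its stop in about half a second.
- balance: double-pan trip balance, cream base 115 x 270 mm, fixed. Origin: centre of its underside, z up; beam along its y, pivot 95 mm up; dial towards its -x. The two pans sit on the beam 105 mm to either side and stay level as they rise and sink, each by up to 10 mm.
- left_pan (a point): centre of the floor of the steel pan at the balance's +y end; flat floor 122 mm across inside a 6 mm high rim, 133 mm above the table when the beam is level.
- right_pan (a point): the same for the pan at the balance's -y end.
- teapot: bisque teapot without its lid, belly 138 mm across, held fast by clay wads on a fixed round bat 176 mm across. Origin: on the table under its axis, z up. Spout towards its +x (tip about 124 mm from the axis, 122 mm up), handle towards its -x (to 121 mm). The rim is 122 mm up; 5 mm below it, inside, lies the gallery lip on which the lid's flange sits.
- mouth (a point): centre of the hole at the top of the gallery lip, 117 mm above the table; axes as the teapot's. The lip is flat, 6 mm thick, its hole 62 mm wide, 86 mm across inside the rim wall. With the lid home, its origin lies 13 mm below this point; below the lip the lug has room to turn freely.
- notch_side (a point): point on the lip 34 mm from the axis, on the spout line. The one notch, 13.5 mm wide, cut by hand through the lip for the lug, is near here but up to 29 degrees round to either side; measured poses do not tell where. Off the notch the lug rides on the lip and the lid stands 13 mm too high; over it the lid drops.
- board: wooden ware board, 270 x 120 x 18 mm, fixed; origin at the centre of its underside, long side along its x. The two lids start on it.
- mug: bystander: cream mug 78 mm across, 85 mm tall, handle at its +y; origin at the centre of its underside.
- bowl: bystander: bisque bowl 116 mm across, 55 mm tall; origin at the centre of its underside.
- tool_pot: bystander: cream pot 72 mm across, 95 mm tall, with wooden modelling sticks up to 170 mm; origin at the centre of its underside.
Not all that is in view belongs to the job. Leave any black or purple look-alike of the lid_k alone.

How it is judged:
On the way, in this order (a step that is already met when the one before it is completed fails the run):
1. the two lids stand in opposite pans, both let go, and the beam has dropped to the heavier side ((((horizontal distance between lid_m and left_pan below 0.035 m and z of lid_m in the frame of left_pan between -0.004 and 0.004 m) and (horizontal distance between lid_k and right_pan below 0.035 m and z of lid_k in the frame of right_pan between -0.004 and 0.004 m) and value of joint beam above 0.08 rad) or ((horizontal distance between lid_m and right_pan below 0.035 m and z of lid_m in the frame of right_pan between -0.004 and 0.004 m) and (horizontal distance between lid_k and left_pan below 0.035 m and z of lid_k in the frame of left_pan between -0.004 and 0.004 m) and value of joint beam below -0.08 rad)) and contact force between the fingers and lid_m below 0.05 N and contact force between the fingers and lid_k below 0.05 N), for 0.3 s.
2. the heavier lid's lug has gone down through the notch and its flange sits on the gallery (horizontal distance between lid_m and mouth below 0.005 m and z of lid_m in the frame of mouth below -0.0115 m and angle between lid_m's own z axis and vertical below 0.06 rad), for 0.1 s.
At the end, for the whole second after the job is handed in: heavier lid home on the gallery (within 5 mm of its axis, origin 11.5 mm or more below the lip top, level within 3.5 deg), lug turned at least 49 deg off the spout-handle line; lighter lid standing in a pan within 35 mm of its centre; both let go and at rest (all of step 2 and angle between the x axis of lid_m and the x axis of teapot, either way round above 0.85 rad and linear speed of each of lid_m, lid_k below 0.02 m/s and ((horizontal distance between lid_k and left_pan below 0.035 m and z of lid_k in the frame of left_pan between -0.004 and 0.004 m) or (horizontal distance between lid_k and right_pan below 0.035 m and z of lid_k in the frame of right_pan between -0.004 and 0.004 m))); the robot touches nothing.
It fails at once if a lid is pressed against the teapot with more than 25 N (contact force between any of lid_m, lid_k and teapot above 25 N).
It fails at once if a lid is pressed on the balance with more than 25 N (contact force between any of lid_m, lid_k and balance above 25 N).
It fails at once if a lid is tipped over (more than 45 degrees) (angle between any of lid_m, lid_k's own z axis and vertical above 0.785 rad).
It fails at once if the mug, bowl or tool pot is pushed more than 20 mm or tipped (distance of any of mug, bowl, tool_pot from where it was at the start of the episode above 0.02 m or angle between any of mug, bowl, tool_pot's own z axis and vertical above 0.3 rad).
It also fails if it takes over 72 s, if anything falls off the work surface, if the arm or the gripper's body presses on something with over 40 N, if the wrist force passes 120 N, or if a joint passes its speed limit or range.

## Robot

A 6-joint arm with a two-finger parallel gripper is mounted at the origin on the work surface. World frame = base frame: x ahead of the robot, y to its left, z up, the work surface at z = 0. Lengths are in m, angles in rad, forces in N, time in s.
With the tool pointing down it reaches from about 0.3 to 0.875 m from the base axis. Payload 4.2 kg.
Tool frame: the origin (TCP) lies at the centre of the arm's flange, where the gripper is bolted on; the fingertips stand 173 mm ahead of it and the grasp point (between the pads) lies 155 mm ahead of it (robot.hold_point_z is the distance from the TCP to the grasp point, in m); z points along the fingers, y is the line along which they close (so a half turn about z gives the same grasp; the last joint's range is limited). The gripper opens to 85 mm and grips with 20 to 120 N. Pads are 22 mm wide; open, the fingers measure 114 mm over their backs; the gripper's body (76 mm by 85 mm) begins 54 mm behind the grasp point. The pads swing forward as they close: fully open they stand 13 mm farther back than shut.
Start: joints at [-1.293, 0.32, 1.565, -0, 1.257, -0.02], TCP at [0.169, -0.55, 0.405] pointing down, gripper open.
Joint ranges: [-3.11, 3.11], [-0.84, 2.01], [0.21, 2.61], [-1.34, 4.49], [0.05, 2.63], [-2.56, 2.56]. Speed limits (rad/s): [2.57, 2.57, 3.14, 3.14, 3.14, 3.14].

## Interface

Orientations are given as a 3x3 rotation matrix whose columns are the frame's x, y, z axes.
In Python, from station import sensors, get_image, camera_info, job, trace, place_of, robot gives the robot as it stands.
- The arm moves only by the tool apply_moves, never from a script. Its argument "series" is a list of rows, each an object of numbers: "x", "y", "z": the shift along the world's x, y, z in mm; "turn": the turn about the world's z in degrees; "fingers": the finger opening in mm, from 0 to 85.4. In form: [{"x": .., "y": .., "z": .., "turn": .., "fingers": ..}, ...]. A call has 1 to 12 rows; each row is the pose to reach, as a shift and turn from the pose commanded when the call began; what a row does not reach only later rows make up. A row lasts 1/8 s, in which the tool goes at most 62.5 mm and 10.7 degrees, less where a joint would pass 70% of its speed; a pose out of reach is approached as far as the arm can. A call with a gripper value outside its range is refused whole. The fingers move at their own pace and stop on an object; the grip force is fixed at half the most. Time passes only in rows, so rows that repeat a pose let the fingers close. It gives the time, the measured TCP pose, the force, the opening and the grip force at its end, in the units of the state.
- sensors.sense(): the state, without advancing time (a new reading comes with each control period).
- get_image(name): name is "scene" or "side" or "wrist"; returns the picture (480x640x3 uint8, red, green, blue); there is no depth.
- camera_info(name): a dict with "fx", "fy", "cx", "cy" (pixels), "dist_coeffs" ([k1, k2, p1, p2, k3] as OpenCV has them; the pictures are not rectified), "rvec" (rotation vector, rad) and "tvec" (3), from world to camera coordinates, as OpenCV has them. Camera axes: x right, y down, z forward; pixel columns grow to the right and rows downward; lengths in m; the calibration is good to about 2 mm. A picture is of the moment at which its call begins: read the wrist's pose just before it. camera_info takes no time and is no camera call; for the wrist camera it gives the pose at the moment of the call.
- job.hand_in(): hands the job in; it is judged then, once.
Trained networks look in the newest picture that a camera, given by its name, has taken for a name from the list of things; names that differ only in an ending like _2 or _b are one class to them, and where a whole thing is asked for, a point or a joint stands for the part that bears it (a point fixed in the world has none). Each returns a list of dicts, best first, with "score" (0 to 1); they miss things now and then, are a little off and sometimes report something else, mostly with a low value. They report only what shows in the picture. A call takes as long as a camera call. They do not tell look-alikes from the thing itself.
- trace(camera, thing): "pixels" (480x640 bool, what is visible of it) and "at" ([column, row] as shares, 0 to 1, of the picture: columns of its width, rows of its height, amid what is visible of it).
- place_of(camera, thing): "at" ([column, row] as shares, 0 to 1, of the picture: columns of its width, rows of its height: a listed point, or the origin of a listed thing).
The state is a dict: "t": time; "q": joint angles; "qvel": joint speeds; "tau": joint torques, N m; "eef_pos": TCP position; "ee_rot": TCP orientation; "contact_force": force on the tool from outside, world axes, zero at the start; "wrist_torque": the same for the moment, N m; "opening": finger opening in m; "grip_force": force on a finger pad.
Only numpy, scipy, OpenCV 4.12 (cv2) and the standard library are available. Lean on these libraries where they do the work, as an engineer would, in place of code of your own. Each camera call takes 0.05 s, during which the arm holds its last target. There are 200 camera calls.

## Working session

There is one attempt and no reset: what is moved stays moved. The work goes in short steps, Python scripts to look and compute and a tool call to move; the robot and the scene stay as the last step left them, time stands still between calls to the robot, and variables do not carry over. Pictures are saved under pics/ and viewed, at most 10 in all, crops included, and the job is handed in when it is done.

Besides the shell and the picture viewer there is one more tool, called after "Emit:" as name(argument=value, ...) on one line, values as JSON. apply_moves: Moves the arm, as the interface text tells. Its arguments: {"type":"object","properties":{"series":{"type":"array"}},"required":["series"]}

```bash
mkdir -p pics; ls
cat > h.py <<'E'
import numpy as np, cv2
from station import sensors, get_image, camera_info, job, trace, place_of, robot
def ray(ci,u,v):
    K=np.array([[ci['fx'],0,ci['cx']],[0,ci['fy'],ci['cy']],[0,0,1]])
    p=cv2.undistortPoints(np.array([[[u,v]]],float),K,np.array(ci['dist_coeffs'],float))[0,0]
    R=cv2.Rodrigues(np.array(ci['rvec'],float))[0]; t=np.array(ci['tvec'],float).ravel()
    return -R.T@t, R.T@np.array([p[0],p[1],1.])
def at_z(ci,u,v,z):
    c,d=ray(ci,u,v); return c+d*(z-c[2])/d[2]
def proj(ci,P):
    K=np.array([[ci['fx'],0,ci['cx']],[0,ci['fy'],ci['cy']],[0,0,1]])
    return cv2.projectPoints(np.array(P,float).reshape(-1,1,3),np.array(ci['rvec'],float),np.array(ci['tvec'],float),K,np.array(ci['dist_coeffs'],float))[0][:,0]
def save(img,name): cv2.imwrite('pics/'+name,img[:,:,::-1])
def px(at): return at[0]*640,at[1]*480
E
python3 - <<'E'
from h import *
print(sensors.sense()['t'])
a=get_image('scene'); b=get_image('side')
save(cv2.resize(np.vstack([a,b]),(0,0),fx=.625,fy=.625),'a.png')
save(a,'scene.png');save(b,'side.png')
Z=dict(lid_k=.018,lid_m=.018,balance=0,left_pan=.133,right_pan=.133,teapot=0,mouth=.117,notch_side=.117,board=0,lid_k_lug=.018,lid_m_lug=.018,mug=0,bowl=0,tool_pot=0)
for cam in('scene','side'):
    ci=camera_info(cam)
    for n,z in Z.items():
        for r in place_of(cam,n)[:3]:
            u,v=px(r['at']); print(cam,n,round(r['score'],2),round(u),round(v),at_z(ci,u,v,z).round(3)[:2])
E
```

```text
pics
0.0
scene lid_k 0.97 366 337 [0.63  0.318]
scene lid_k 0.81 458 370 [0.535 0.47 ]
scene lid_k 0.69 418 317 [0.504 0.327]
scene lid_m 0.97 366 337 [0.63  0.318]
scene lid_m 0.81 458 370 [0.535 0.47 ]
scene lid_m 0.69 418 317 [0.504 0.327]
scene balance 0.67 317 255 [0.557 0.001]
scene left_pan 0.7 346 230 [0.548 0.115]
scene left_pan 0.63 428 330 [0.605 0.448]
scene right_pan 0.74 292 198 [ 0.578 -0.088]
scene right_pan 0.51 274 196 [ 0.613 -0.12 ]
scene teapot 0.83 277 197 [ 0.502 -0.35 ]
scene mouth 0.71 272 159 [ 0.497 -0.375]
scene notch_side 0.66 264 168 [ 0.547 -0.326]
scene notch_side 0.15 319 256 [0.638 0.151]
scene board 0.73 396 331 [0.556 0.322]
scene lid_k_lug 0.98 490 337 [0.422 0.444]
scene lid_k_lug 0.97 432 331 [0.508 0.372]
scene lid_k_lug 0.62 471 383 [0.538 0.504]
scene lid_m_lug 0.62 363 348 [0.652 0.339]
scene lid_m_lug 0.41 272 163 [ 0.414 -0.566]
scene mug 0.77 372 234 [ 0.375 -0.008]
scene bowl 0.73 231 253 [ 0.743 -0.123]
scene bowl 0.65 371 235 [ 0.379 -0.007]
scene tool_pot 0.88 279 311 [0.736 0.141]
side lid_k 0.93 270 412 [0.39  0.473]
side lid_k 0.89
[... 157 characters left out ...]
315 [0.626 0.32 ]
side balance 0.7 343 267 [0.542 0.01 ]
side left_pan 0.57 322 253 [0.54  0.109]
side right_pan 0.7 363 209 [ 0.562 -0.101]
side teapot 0.72 415 206 [ 0.526 -0.362]
side teapot 0.2 325 254 [0.616 0.   ]
side mouth 0.97 425 177 [ 0.513 -0.37 ]
side mouth 0.69 393 290 [0.335 0.088]
side notch_side 0.69 406 175 [ 0.565 -0.343]
side board 0.69 259 333 [0.568 0.327]
side lid_k_lug 0.95 278 398 [0.401 0.437]
side lid_k_lug 0.92 217 389 [0.522 0.508]
side lid_k_lug 0.73 261 350 [0.517 0.369]
side lid_m_lug 0.72 232 316 [0.647 0.341]
side mug 0.93 395 292 [ 0.377 -0.003]
side mug 0.32 229 314 [0.67  0.334]
side bowl 0.51 260 351 [0.528 0.363]
side tool_pot 0.64 263 259 [0.744 0.131]
```

View pics/scene.png

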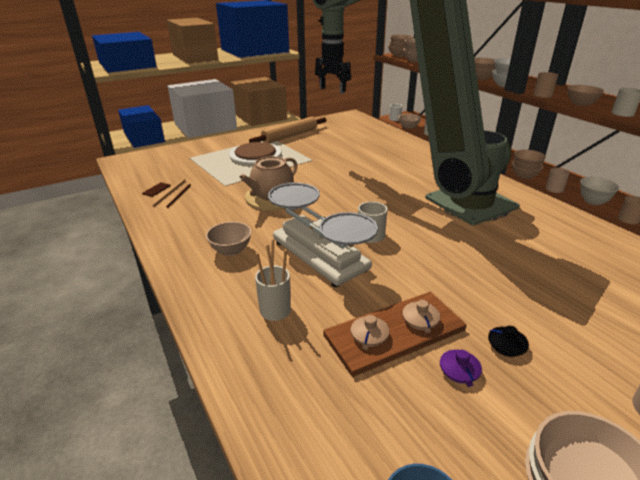

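View pics/side.png

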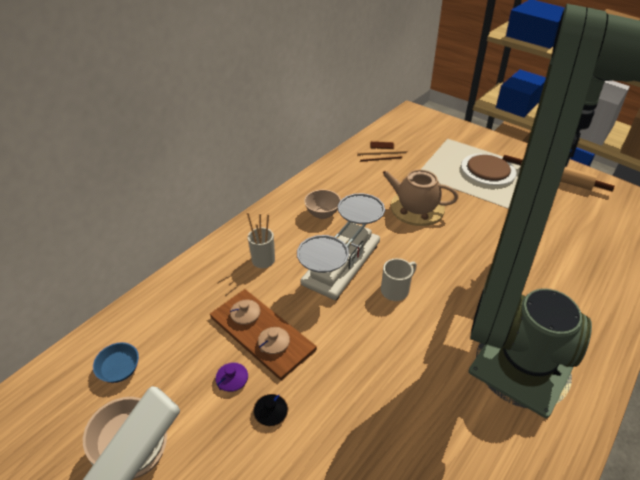

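The pictures show the board lids at scene (370,332) and (422,316), the black and purple look-alikes off the board at (509,341) and (461,367), the balance around (320,245), and the teapot at (270,180) with its spout at lower left. I'll check the wrist camera geometry next, to plan the looks.

Run:
```python
from h import *
s=sensors.sense(); ci=camera_info('wrist')
print(s['t'],s['eef_pos'],np.round(s['ee_rot'],3).tolist(),s['opening'])
c,d=ray(ci,320,240); print(ci['fx'],ci['dist_coeffs'],c,d)
R=np.array(s['ee_rot']); print('cam in tool',R.T@(c-s['eef_pos']),R.T@d, )
for u,v in((0,0),(640,0),(0,480),(640,480),(320,240)): print(at_z(ci,u,v,.12).round(3))
```

```text
1.5 [ 0.16872225 -0.54967194  0.40475879] [[0.956, 0.293, 0.0], [0.293, -0.956, -0.0], [0.0, 0.0, -1.0]] 0.0855734645226171
399.51444541300884 [0.00988998 0.         0.         0.         0.        ] [ 0.24716104 -0.52558379  0.37427917] [-0.31673124 -0.07603057 -0.94571166]
cam in tool [ 8.20536220e-02 -1.51770965e-05  3.04810059e-02] [-0.32511455 -0.0203714   0.94570366]
[ 0.245 -0.336  0.12 ]
[ 0.349 -0.675  0.12 ]
[-0.119 -0.352  0.12 ]
[ 0.038 -0.862  0.12 ]
[ 0.162 -0.546  0.12 ]
```

Emit:
apply_moves(series=[{"x": 60,"y": 30,"z": 10,"turn": 0,"fingers": 45},{"x": 110,"y": 60,"z": 20,"turn": 0,"fingers": 45},{"x": 165,"y": 87,"z": 30,"turn": 0,"fingers": 45},{"x": 220,"y": 116,"z": 30,"turn": 0,"fingers": 45},{"x": 275,"y": 145,"z": 30,"turn": 0,"fingers": 45},{"x": 320,"y": 175,"z": 30,"turn": 0,"fingers": 45},{"x": 340,"y": 180,"z": 30,"turn": 0,"fingers": 45},{"x": 340,"y": 180,"z": 30,"turn": 0,"fingers": 45}])

```text
t: 2.5
eef_pos: [0.5095, -0.3695, 0.4343]
ee_rot: [[0.955, 0.295, -0.001], [0.295, -0.955, -0.0], [-0.001, 0.0, -1.0]]
contact_force: [-0.7, -0.6, -0.1]
opening: 0.045
grip_force: 0.0
```

Run:
```python
from h import *
s=sensors.sense(); ci=camera_info('wrist')
print(s['t'],s['eef_pos'],s['opening'])
im=get_image('wrist'); save(im,'tp.png'); 
for n,z in dict(mouth=.117,notch_side=.117,teapot=0,right_pan=.133,left_pan=.133).items():
    for r in place_of('wrist',n)[:3]:
        u,v=px(r['at']); print(n,round(r['score'],2),round(u),round(v),at_z(ci,u,v,z).round(4)[:2])
```

```text
2.5 [ 0.50949273 -0.36954267  0.43428366] 0.04502927825064831
mouth 0.83 306 204 [ 0.5158 -0.3509]
notch_side 0.87 306 164 [ 0.5435 -0.3424]
notch_side 0.19 310 208 [ 0.5132 -0.3544]
teapot 0.96 313 181 [ 0.5114 -0.3527]
```

View pics/tp.png

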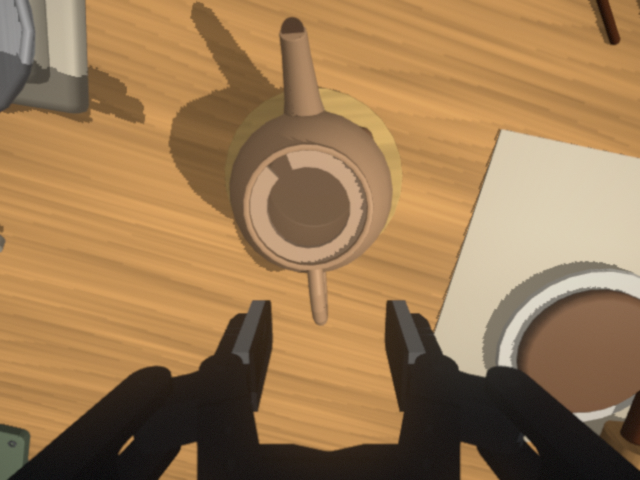

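Run:
```python
from h import *
ci=camera_info('wrist')
P=lambda u,v,z: at_z(ci,u,v,z)[:2]
for (l,r,t,b,z) in ((244,371,145,270,.122),(267,351,165,248,.117)):
    c=[P(l,207,z),P(r,207,z),P(308,t,z),P(308,b,z)]; print(np.mean(c,0).round(4),np.linalg.norm(c[0]-c[1]),np.linalg.norm(c[2]-c[3]))
m=P(306,204,.117)
m2=P(308.5,206.5,.117)
for mm in(m,m2):
  for nm,q in dict(spout=P(292,27,.122),notch=P(281,165,.117),handle=P(319,318,.09)).items():
    d=q-mm; print(mm.round(4),nm,q.round(4),np.linalg.norm(d).round(4),np.degrees(np.arctan2(d[1],d[0])).round(1))
# handle-spout symmetric fit via trace of rim: hough-free ellipse using bright lip
im=cv2.imread('pics/tp.png'); print(im[207,255],im[207,240],im[165,281],im[207,310])
```

```text
[ 0.5117 -0.3539] 0.09235730104284488 0.09385882056857447
[ 0.5116 -0.3542] 0.06217721867251319 0.06323421857661189
[ 0.5135 -0.3517] spout [ 0.6226 -0.3116] 0.1162 20.2
[ 0.5135 -0.3517] notch [ 0.5358 -0.3268] 0.0335 48.2
[ 0.5135 -0.3517] handle [ 0.4099 -0.3919] 0.1112 -158.8
[ 0.5123 -0.354 ] spout [ 0.6226 -0.3116] 0.1182 21.0
[ 0.5123 -0.354 ] notch [ 0.5358 -0.3268] 0.0361 49.1
[ 0.5123 -0.354 ] handle [ 0.4099 -0.3919] 0.1092 -159.7
[131 164 200] [ 57  79 101] [ 68  91 116] [ 71  93 118]
```

The wrist view shows the mouth centre at about (308,207) and the spout tip at (292,27). The notch is the dark cut in the lip at (281,165), about 28° round from the spout line.

Emit:
apply_moves(series=[{"x": 5,"y": 60,"z": 10,"turn": 0,"fingers": 45},{"x": 10,"y": 120,"z": 20,"turn": 0,"fingers": 45},{"x": 20,"y": 180,"z": 30,"turn": 0,"fingers": 45},{"x": 25,"y": 240,"z": 30,"turn": 0,"fingers": 45},{"x": 30,"y": 300,"z": 30,"turn": 0,"fingers": 45},{"x": 35,"y": 350,"z": 30,"turn": 0,"fingers": 45},{"x": 40,"y": 375,"z": 30,"turn": 0,"fingers": 45},{"x": 40,"y": 375,"z": 30,"turn": 0,"fingers": 45}])

```text
t: 3.8
eef_pos: [0.5485, 0.0061, 0.4649]
ee_rot: [[0.955, 0.295, 0.0], [0.295, -0.955, -0.0], [0.0, 0.0, -1.0]]
contact_force: [-0.6, -0.2, 0.3]
opening: 0.0448
grip_force: 0.0
```

Run:
```python
from h import *
s=sensors.sense(); ci=camera_info('wrist')
print(s['t'],s['eef_pos'],s['opening'])
im=get_image('wrist'); save(im,'bal.png'); 
for n,z in dict(right_pan=.133,left_pan=.133,balance=0).items():
    for r in place_of('wrist',n)[:3]:
        u,v=px(r['at']); print(n,round(r['score'],2),round(u),round(v),at_z(ci,u,v,z).round(4)[:2])
```

```text
3.8 [0.54850191 0.00609819 0.46492197] 0.044847533111257616
right_pan 0.62 456 234 [ 0.5628 -0.0961]
left_pan 0.63 194 192 [0.5351 0.109 ]
balance 0.66 331 182 [0.5496 0.0033]
```

View pics/bal.png

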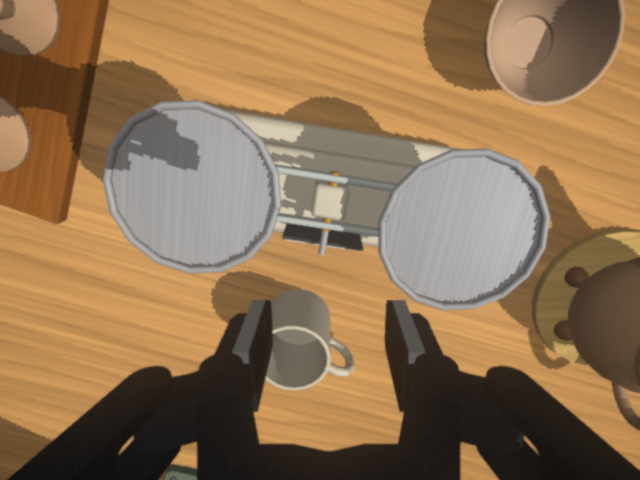

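Emit:
apply_moves(series=[{"x": 5,"y": 60,"z": 0,"turn": 0,"fingers": 45},{"x": 10,"y": 120,"z": 0,"turn": 0,"fingers": 45},{"x": 15,"y": 180,"z": -20,"turn": 0,"fingers": 45},{"x": 20,"y": 240,"z": -50,"turn": 0,"fingers": 45},{"x": 20,"y": 295,"z": -80,"turn": 0,"fingers": 45},{"x": 20,"y": 320,"z": -100,"turn": 0,"fingers": 45},{"x": 20,"y": 320,"z": -100,"turn": 0,"fingers": 45}])

```text
t: 4.88
eef_pos: [0.5687, 0.3259, 0.362]
ee_rot: [[0.956, 0.295, -0.004], [0.295, -0.956, -0.003], [-0.005, 0.001, -1.0]]
contact_force: [0.6, -0.4, 0.2]
opening: 0.045
grip_force: 0.0
```

Run:
```python
from h import *
s=sensors.sense(); ci=camera_info('wrist')
print(s['t'],s['eef_pos'],s['opening'])
im=get_image('wrist'); save(im,'lids.png'); 
for n,z in dict(lid_k=.018,lid_k_lug=.018,lid_m_lug=.018).items():
    for r in place_of('wrist',n)[:3]:
        u,v=px(r['at']); print(n,round(r['score'],2),round(u),round(v),at_z(ci,u,v,z).round(4)[:2])
for r in trace('wrist','lid_k'):
    m=r['pixels']; ys,xs=np.nonzero(m)
    if len(xs)>50: print('trace',r['score'],xs.min(),xs.max(),ys.min(),ys.max(),(at_z(ci,xs.mean(),ys.mean(),.036).round(4)))
```

```text
4.875 [0.56870094 0.32587621 0.36201463] 0.04501333228941293
lid_k 0.86 361 149 [0.6214 0.3149]
lid_k 0.75 295 279 [0.5    0.3343]
lid_k 0.63 157 213 [0.5242 0.457 ]
lid_k_lug 0.63 116 189 [0.5341 0.4906]
lid_k_lug 0.62 255 252 [0.514  0.3731]
lid_k_lug 0.58 170 335 [0.4139 0.4271]
lid_m_lug 0.67 337 104 [0.6469 0.343 ]
trace 0.84 310 412 99 203 [0.6216 0.3174 0.036 ]
trace 0.74 101 197 169 259 [0.5283 0.4562 0.036 ]
trace 0.61 248 340 239 324 [0.5074 0.3347 0.036 ]
trace 0.58 81 171 304 377 [0.4113 0.4595 0.036 ]
```

View pics/lids.png

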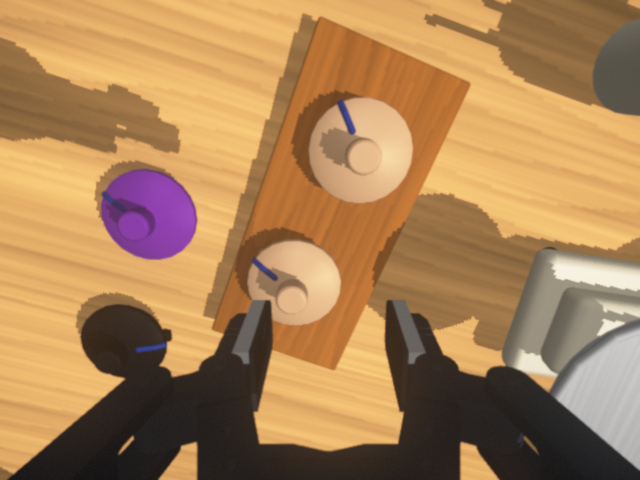

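Balance view: left pan rim centre is at (192,186) and right at (464,229). Lids view: the far lid's knob is at (363,156) with its stroke towards (341,102), and the near lid's knob is at (291,296) with its stroke towards (255,262).

Run:
```python
from h import *
ci=camera_info('wrist'); P=lambda u,v,z: at_z(ci,u,v,z)[:2]
for nm,k,e,s1 in (('A',(363,156),(361,150),(341,102)),('B',(291,296),(294,282),(254,261))):
    a=P(*k,.059); b=P(*e,.035); st=P(*s1,.036); 
    print(nm,a.round(4),b.round(4),[np.degrees(np.arctan2(*(st-c)[::-1])).round(1) for c in(a,b)],np.linalg.norm(st-b))
R=cv2.Rodrigues(np.array(ci['rvec']))[0]; 
# balance image was taken from TCP differing by known shift, orientation same
s=np.array([0.5487,.3259,.362]); d=np.array([0.54850191,0.00609819,0.46492197])-np.array([0.56870094,0.32587621,0.36201463])
c=dict(ci); t=np.array(ci['tvec']).ravel(); c['tvec']=t-R@d
for u,v in((192.5,186.5),(464,229)): print('pan',at_z(c,u,v,.139).round(4))
print(np.linalg.norm(at_z(c,105,186.5,.139)-at_z(c,280,186.5,.139)))
print(sensors.sense()['q'])
```

```text
A [0.6225 0.315 ] [0.624 0.315] [np.float64(39.8), np.float64(41.3)] 0.036846603697277186
B [0.5056 0.3342] [0.5064 0.334 ] [np.float64(74.8), np.float64(76.0)] 0.03696492885281155
pan [0.5407 0.1089 0.139 ]
pan [ 0.5696 -0.1013  0.139 ]
0.13231777148728618
[ 4.99586280e-01  4.68804014e-01  1.42717571e+00 -4.80063058e-04
  1.24342577e+00  1.77480552e+00]
```

Emit:
apply_moves(series=[{"x": 30,"y": -5,"z": -30,"turn": 0,"fingers": 45},{"x": 54,"y": -10,"z": -80,"turn": 0,"fingers": 45},{"x": 54,"y": -10,"z": -125,"turn": 0,"fingers": 45},{"x": 54,"y": -10,"z": -138,"turn": 0,"fingers": 45},{"x": 54,"y": -10,"z": -138,"turn": 0,"fingers": 45}])

```text
t: 5.75
eef_pos: [0.623, 0.3149, 0.2275]
ee_rot: [[0.956, 0.293, 0.0], [0.293, -0.956, 0.0], [0.0, 0.0, -1.0]]
contact_force: [-0.5, -0.3, 0.6]
opening: 0.0451
grip_force: 0.0
```

Run:
```python
from h import *
s=sensors.sense(); ci=camera_info('wrist')
print(s['t'],s['eef_pos'],s['opening'],s['contact_force'])
im=get_image('wrist'); save(im,'g1.png'); 
print(proj(ci,[[.623,.315,.058]]))
```

```text
5.75 [0.62298446 0.3148858  0.22747402] 0.04506166102237225 [-0.45134323 -0.31298621  0.61037076]
[[327.79740782 322.13519929]]
```

View pics/g1.png

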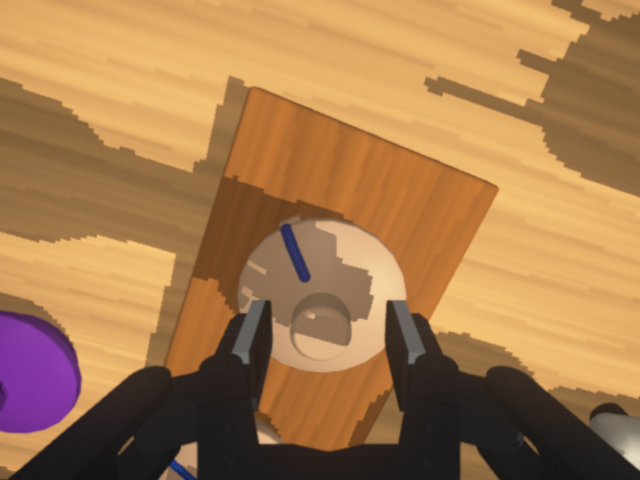

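The knob sits at (321,329) between the finger pads, slightly left of their midline at 328. I'll work out the offset.

Run:
```python
from h import *
ci=camera_info('wrist'); a=at_z(ci,321,330,.0605); b=at_z(ci,295,279,.0435);c=at_z(ci,284,226,.037);e=at_z(ci,322,294,.0345)
print(a,e,[np.degrees(np.arctan2(*(c-x)[:2][::-1])) for x in(a,e)])
# where pads' midpoint projects
s=sensors.sense(); p=np.array(s['eef_pos']); print(proj(ci,[p-[0,0,.155],p-[0,0,.17]]))
```

```text
[0.62019936 0.31733238 0.0605    ] [0.6228329 0.3181238 0.0345   ] [np.float64(40.94836056672375), np.float64(42.714327218390885)]
[[328.37941076 344.09491521]
 [328.3750838  322.54650647]]
```

Emit:
apply_moves(series=[{"x": -1.5,"y": 3,"z": -6,"turn": 0,"fingers": 45},{"x": -1.5,"y": 3,"z": -6,"turn": 0,"fingers": 28},{"x": -1.5,"y": 3,"z": -6,"turn": 0,"fingers": 22},{"x": -1.5,"y": 3,"z": -6,"turn": 0,"fingers": 18},{"x": -1.5,"y": 3,"z": -6,"turn": 0,"fingers": 18}])

```text
t: 6.42
eef_pos: [0.6212, 0.3186, 0.222]
ee_rot: [[0.956, 0.294, 0.001], [0.294, -0.956, 0.001], [0.001, -0.0, -1.0]]
contact_force: [-2.1, 0.5, 5.5]
opening: 0.0215
grip_force: 58.6
```

Emit:
apply_moves(series=[{"x": 0,"y": 0,"z": 15,"turn": 0,"fingers": 18},{"x": 0,"y": 0,"z": 60,"turn": 0,"fingers": 18},{"x": -4,"y": -25,"z": 110,"turn": 0,"fingers": 18},{"x": -10,"y": -70,"z": 145,"turn": 2,"fingers": 18},{"x": -17,"y": -130,"z": 165,"turn": 4,"fingers": 18},{"x": -25,"y": -190,"z": 165,"turn": 7,"fingers": 18},{"x": -32,"y": -250,"z": 165,"turn": 7,"fingers": 18},{"x": -40,"y": -310,"z": 165,"turn": 7,"fingers": 18},{"x": -47,"y": -365,"z": 165,"turn": 7,"fingers": 18},{"x": -52,"y": -405,"z": 165,"turn": 7,"fingers": 18},{"x": -52,"y": -417,"z": 155,"turn": 7,"fingers": 18},{"x": -52,"y": -417,"z": 145,"turn": 7,"fingers": 18}])

```text
t: 7.92
eef_pos: [0.5691, -0.099, 0.3652]
ee_rot: [[0.914, 0.406, -0.0], [0.406, -0.914, 0.0], [0.0, -0.0, -1.0]]
contact_force: [-0.7, 0.7, -1.9]
opening: 0.0215
grip_force: 59.0
```

Run:
```python
from h import *
s=sensors.sense(); print(s['t'],s['eef_pos'],s['opening'],s['contact_force'],s['grip_force'],s['wrist_torque'])
im=get_image('wrist'); im2=get_image('side')
save(np.hstack([cv2.resize(im,(400,300)),cv2.resize(im2[100:400,200:500],(300,300))]),'c1.png')
```

```text
7.925 [ 0.56913736 -0.09898916  0.36518784] 0.021478170181773695 [-0.70884997  0.6615844  -1.88282727] 59.04383718967438 [-0.00748157  0.00615692 -0.06080097]
```

View pics/c1.png

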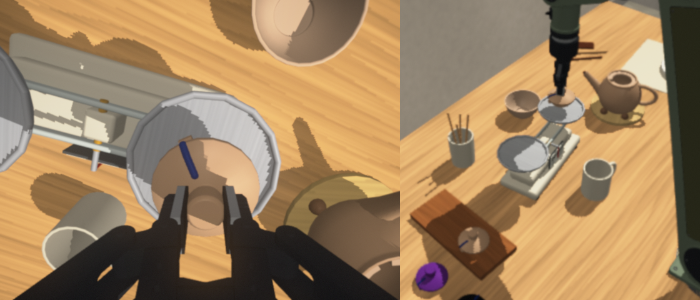

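The lid hangs in the gripper above the right pan, roughly centred, with its stroke at (188,160) in the crop. I'll lower it and release.

Emit:
apply_moves(series=[{"x": 0,"y": 0,"z": -10,"turn": 0,"fingers": 18},{"x": 0,"y": 0,"z": -20,"turn": 0,"fingers": 18},{"x": 0,"y": 0,"z": -26,"turn": 0,"fingers": 18},{"x": 0,"y": 0,"z": -31,"turn": 0,"fingers": 18},{"x": 0,"y": 0,"z": -35,"turn": 0,"fingers": 18},{"x": 0,"y": 0,"z": -38,"turn": 0,"fingers": 18},{"x": 0,"y": 0,"z": -38,"turn": 0,"fingers": 18}])

```text
t: 8.9
eef_pos: [0.5692, -0.0988, 0.3276]
ee_rot: [[0.913, 0.408, -0.0], [0.408, -0.913, -0.0], [-0.0, -0.0, -1.0]]
contact_force: [-0.3, 0.2, -1.6]
opening: 0.0212
grip_force: 59.1
```

Emit:
apply_moves(series=[{"x": 0,"y": 0,"z": 0,"turn": 0,"fingers": 27},{"x": 0,"y": 0,"z": 0,"turn": 0,"fingers": 35},{"x": 0,"y": 0,"z": 0,"turn": 0,"fingers": 45},{"x": 0,"y": 0,"z": 10,"turn": 0,"fingers": 45},{"x": 0,"y": 0,"z": 50,"turn": 0,"fingers": 45},{"x": 0,"y": 0,"z": 90,"turn": 0,"fingers": 45}])

```text
t: 9.65
eef_pos: [0.5692, -0.0987, 0.4193]
ee_rot: [[0.913, 0.408, 0.0], [0.408, -0.913, -0.0], [0.0, 0.0, -1.0]]
contact_force: [0.9, 0.1, 0.9]
opening: 0.0452
grip_force: 0.0
```

Run:
```python
from h import *
s=sensors.sense(); ci=camera_info('wrist')
print(s['t'],s['eef_pos'],s['opening'],s['contact_force'])
im=get_image('wrist'); save(cv2.resize(im,(400,300)),'p1.png')
for r in trace('wrist','lid_k'):
    m=r['pixels']; ys,xs=np.nonzero(m); print(r['score'],xs.min(),xs.max(),ys.min(),ys.max(),at_z(ci,xs.mean(),ys.mean(),.143))
```

```text
9.65 [ 0.56917109 -0.09868175  0.4193146 ] 0.04522021255497442 [0.89096772 0.05058849 0.92057056]
0.85 271 386 180 290 [ 0.57037168 -0.09846927  0.143     ]
0.21 438 639 256 443 [ 0.56543651 -0.27076337  0.143     ]
```

View pics/p1.png

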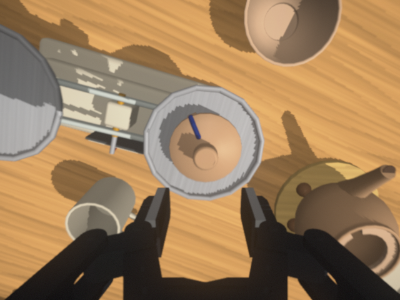

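The lid stands in the right pan, centred, at (205,145). Next is lid B.

Emit:
apply_moves(series=[{"x": -8,"y": 50,"z": 0,"turn": 0,"fingers": 45},{"x": -16,"y": 110,"z": 0,"turn": 0,"fingers": 45},{"x": -25,"y": 170,"z": 0,"turn": 0,"fingers": 45},{"x": -34,"y": 230,"z": 0,"turn": 0,"fingers": 45},{"x": -43,"y": 290,"z": 0,"turn": 0,"fingers": 45},{"x": -52,"y": 345,"z": -20,"turn": 0,"fingers": 45},{"x": -60,"y": 395,"z": -50,"turn": 0,"fingers": 45},{"x": -64,"y": 430,"z": -95,"turn": 0,"fingers": 45},{"x": -64,"y": 435,"z": -145,"turn": 0,"fingers": 45},{"x": -64,"y": 435,"z": -180,"turn": 0,"fingers": 45},{"x": -64,"y": 435,"z": -190,"turn": 0,"fingers": 45},{"x": -64,"y": 435,"z": -190,"turn": 0,"fingers": 45}])

```text
t: 11.25
eef_pos: [0.5054, 0.3363, 0.2279]
ee_rot: [[0.913, 0.408, -0.0], [0.408, -0.913, -0.0], [-0.0, 0.0, -1.0]]
contact_force: [0.2, -0.2, -0.0]
opening: 0.0451
grip_force: 0.0
```

Run:
```python
from h import *
s=sensors.sense(); ci=camera_info('wrist')
print(s['t'],s['eef_pos'],s['opening'],s['contact_force'])
im=get_image('wrist'); save(im,'g2.png')
hsv=cv2.cvtColor(im,cv2.COLOR_RGB2HSV)
blue=cv2.inRange(hsv,(110,120,40),(125,255,255)); n,l,st,c=cv2.connectedComponentsWithStats(blue)
print('blue',[(st[i].tolist(),c[i].round(1).tolist()) for i in range(1,n) if st[i][4]>30])
for r in trace('wrist','lid_k'):
    m=r['pixels']; ys,xs=np.nonzero(m)
    if len(xs): print(r['score'],xs.min(),xs.max(),ys.min(),ys.max(),len(xs))
for r in place_of('wrist','lid_k'): u,v=px(r['at']); print(r['score'],u,v,at_z(ci,u,v,.018))
g=cv2.medianBlur(cv2.cvtColor(im,cv2.COLOR_RGB2GRAY),5)
h=cv2.HoughCircles(g[270:390,270:390],cv2.HOUGH_GRADIENT,1,20,param1=60,param2=12,minRadius=24,maxRadius=38)
print(None if h is None else (h[0]+[270,270,0])[:4])
```

```text
11.25 [0.50544979 0.3362853  0.22788864] 0.045066248730517365 [ 0.22335469 -0.20688248 -0.04449355]
blue [([0, 93, 28, 27, 293], [11.0, 108.6]), ([262, 244, 38, 41, 315], [278.6, 262.9]), ([33, 371, 59, 15, 500], [61.8, 378.6])]
0.85 246 414 215 370 18827
0.75 0 105 297 423 10241
0.65 0 166 52 227 23632
0.78 330.81600000000003 284.30400000000003 [0.50348253 0.33395127 0.018     ]
0.73 37.696 344.592 [0.41048299 0.45847854 0.018     ]
0.67 99.328 139.008 [0.52587167 0.45467643 0.018     ]
[[332.5        323.5         33.79999924]]
```

View pics/g2.png

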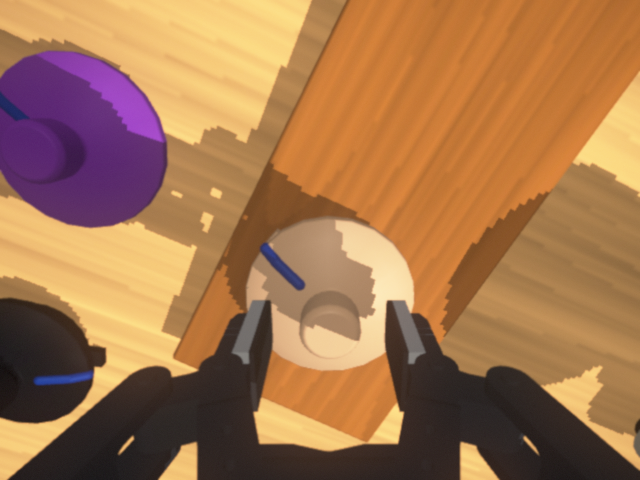

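The knob is at (330,326), centred between the pads (midline 328), and the stroke runs from (302,289) to (264,246).

Run:
```python
from h import *
ci=camera_info('wrist'); a=at_z(ci,330.5,327,.0605); c=at_z(ci,264,246,.037);e=at_z(ci,330,292,.0345)
print(a,e,[np.degrees(np.arctan2(*(c-x)[:2][::-1])) for x in(a,e)])
```

```text
[0.50492812 0.33511589 0.0605    ] [0.50717475 0.33623164 0.0345    ] [np.float64(72.20928996807332), np.float64(75.01591862328648)]
```

Emit:
apply_moves(series=[{"x": -1,"y": 0,"z": -5,"turn": 0,"fingers": 45},{"x": -1,"y": 0,"z": -5,"turn": 0,"fingers": 28},{"x": -1,"y": 0,"z": -5,"turn": 0,"fingers": 22},{"x": -1,"y": 0,"z": -5,"turn": 0,"fingers": 18},{"x": -1,"y": 0,"z": -5,"turn": 0,"fingers": 18}])

```text
t: 12.02
eef_pos: [0.5042, 0.3363, 0.2233]
ee_rot: [[0.913, 0.408, 0.0], [0.408, -0.913, 0.0], [0.0, 0.0, -1.0]]
contact_force: [-2.0, -0.9, 5.6]
opening: 0.0215
grip_force: 58.7
```

Emit:
apply_moves(series=[{"x": 0,"y": 0,"z": 15,"turn": 0,"fingers": 18},{"x": 0,"y": 0,"z": 65,"turn": 0,"fingers": 18},{"x": 2,"y": -10,"z": 120,"turn": 0,"fingers": 18},{"x": 8,"y": -45,"z": 165,"turn": -8,"fingers": 18},{"x": 16,"y": -95,"z": 180,"turn": -16,"fingers": 18},{"x": 24,"y": -150,"z": 180,"turn": -25,"fingers": 18},{"x": 32,"y": -200,"z": 175,"turn": -25,"fingers": 18},{"x": 36,"y": -223,"z": 160,"turn": -25,"fingers": 18},{"x": 37,"y": -225,"z": 145,"turn": -25,"fingers": 18},{"x": 37,"y": -225,"z": 137,"turn": -25,"fingers": 18},{"x": 37,"y": -225,"z": 137,"turn": -25,"fingers": 18}])

```text
t: 13.4
eef_pos: [0.541, 0.1123, 0.3591]
ee_rot: [[1.0, -0.015, -0.001], [-0.015, -1.0, -0.0], [-0.001, 0.0, -1.0]]
contact_force: [0.1, 0.7, -0.9]
opening: 0.0212
grip_force: 59.0
```

Emit:
apply_moves(series=[{"x": 0,"y": 0,"z": -4,"turn": 0,"fingers": 18},{"x": 0,"y": 0,"z": -8,"turn": 0,"fingers": 18},{"x": 0,"y": 0,"z": -11,"turn": 0,"fingers": 18},{"x": 0,"y": 0,"z": -13,"turn": 0,"fingers": 18},{"x": 0,"y": 0,"z": -13,"turn": 0,"fingers": 18}])

```text
t: 14.02
eef_pos: [0.5412, 0.1114, 0.3469]
ee_rot: [[1.0, -0.016, 0.0], [-0.016, -1.0, 0.0], [0.0, -0.0, -1.0]]
contact_force: [-1.2, 0.3, 0.7]
opening: 0.0213
grip_force: 59.1
```

Emit:
apply_moves(series=[{"x": 0,"y": 0,"z": 0,"turn": 0,"fingers": 27},{"x": 0,"y": 0,"z": 0,"turn": 0,"fingers": 35},{"x": 0,"y": 0,"z": 0,"turn": 0,"fingers": 45},{"x": 0,"y": 0,"z": 10,"turn": 0,"fingers": 45},{"x": 0,"y": -20,"z": 50,"turn": 0,"fingers": 45},{"x": 5,"y": -65,"z": 85,"turn": 6,"fingers": 45},{"x": 10,"y": -105,"z": 110,"turn": 12,"fingers": 45},{"x": 10,"y": -105,"z": 120,"turn": 17,"fingers": 45},{"x": 10,"y": -105,"z": 120,"turn": 17,"fingers": 45},{"x": 10,"y": -105,"z": 120,"turn": 17,"fingers": 45}])

```text
t: 15.28
eef_pos: [0.551, 0.0066, 0.4664]
ee_rot: [[0.961, 0.276, -0.001], [0.276, -0.961, -0.0], [-0.001, -0.0, -1.0]]
contact_force: [-0.1, 0.2, -0.1]
opening: 0.0448
grip_force: 0.0
```

Run:
```python
from h import *
s=sensors.sense(); ci=camera_info('wrist')
print(s['t'],s['eef_pos'],s['opening'],s['contact_force'])
im=get_image('wrist'); sd=get_image('side'); sc=get_image('scene')
big=np.zeros((600,800,3),np.uint8); big[:300,:400]=cv2.resize(im,(400,300)); big[:300,400:]=cv2.resize(sd[170:290,280:440],(400,300)); big[300:,:400]=cv2.resize(sc[170:290,250:410],(400,300))
save(big,'w.png')
for cam in ('wrist','side','scene'):
  for r in place_of(cam,'lid_k')[:5]:
    c=camera_info(cam); u,v=px(r['at']); print(cam,round(r['score'],2),round(u,1),round(v,1),at_z(c,u,v,.133).round(4))
L=np.array([.541,.1112]);Rr=np.array([.569,-.099])
for cam in('wrist','side','scene'):
  for z1,z2 in((.123,.143),(.143,.123)): print(cam,z1,proj(camera_info(cam),[[*L,z1],[*Rr,z2]]).round(1).tolist())
for cam in('wrist','scene','side'):
  for r in trace(cam,'lid_k')[:4]:
    ys,xs=np.nonzero(r['pixels']); print(cam,round(r['score'],2),xs.min(),xs.max(),ys.min(),ys.max(),len(xs))
```

```text
15.275 [0.55102848 0.00660028 0.46638066] 0.0448275338910446 [-0.13633855  0.22097727 -0.14943465]
wrist 0.89 462.4 224.6 [ 0.5714 -0.0977  0.133 ]
wrist 0.56 189.1 194.9 [0.5352 0.1138 0.133 ]
side 0.58 358.6 212.7 [ 0.5612 -0.0799  0.133 ]
side 0.57 233.6 381.1 [0.4456 0.5068 0.133 ]
side 0.56 318.6 249.8 [0.5537 0.1051 0.133 ]
scene 0.92 291.7 194.2 [ 0.5694 -0.1046  0.133 ]
scene 0.91 459.5 369.0 [0.6199 0.5334 0.133 ]
scene 0.78 507.6 347.4 [0.5237 0.5412 0.133 ]
scene 0.71 345.8 224.0 [0.5328 0.0927 0.133 ]
wrist 0.123 [[197.7, 186.3], [466.6, 231.8]]
wrist 0.143 [[189.3, 191.6], [458.6, 224.3]]
side 0.123 [[321.0, 256.1], [360.5, 205.4]]
side 0.143 [[320.9, 250.4], [360.1, 211.0]]
scene 0.123 [[347.2, 232.4], [292.7, 191.5]]
scene 0.143 [[347.4, 224.8], [293.0, 198.5]]
wrist 0.76 126 236 142 247 9158
wrist 0.61 417 514 184 276 7151
scene 0.91 331 363 206 234 598
scene 0.91 488 528 326 357 1002
scene 0.82 279 307 181 205 444
scene 0.72 440 482 350 386 1146
side 0.96 305 335 234 257 565
side 0.85 216 247 363 390 711
side 0.67 346 372 196 216 421
```

View pics/w.png

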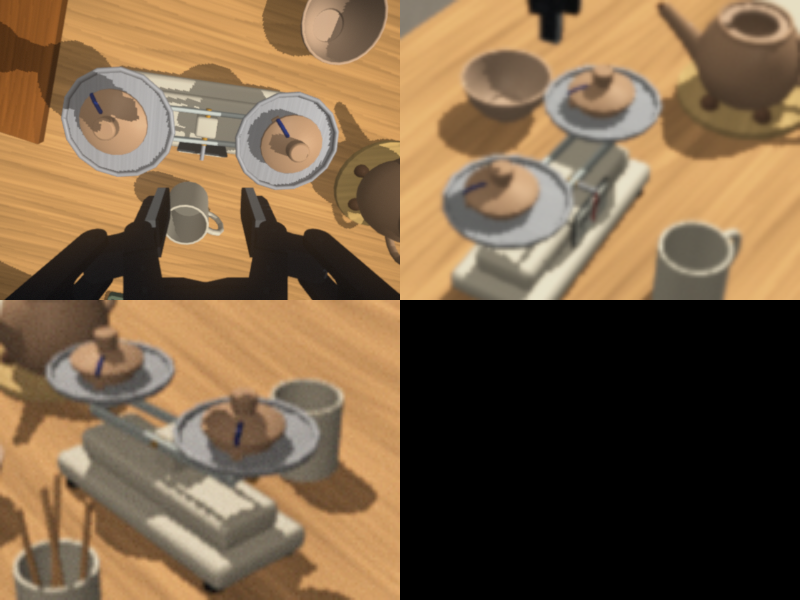

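The right lid (A) is the heavier. The left pan is high: its rim is about 179 px wide against 166 for the right, and the side and scene projections agree. The first lid also weighed more on the wrist sensor. I'll measure the mouth a second time, at another yaw so that the camera's mounting bias cancels.

Emit:
apply_moves(series=[{"x": -5,"y": -50,"z": 0,"turn": 10,"fingers": 85},{"x": -10,"y": -95,"z": 0,"turn": 20,"fingers": 85},{"x": -15,"y": -140,"z": -10,"turn": 30,"fingers": 85},{"x": -20,"y": -185,"z": -20,"turn": 40,"fingers": 85},{"x": -25,"y": -230,"z": -25,"turn": 50,"fingers": 85},{"x": -30,"y": -275,"z": -32,"turn": 60,"fingers": 85},{"x": -35,"y": -320,"z": -32,"turn": 70,"fingers": 85},{"x": -39,"y": -350,"z": -32,"turn": 80,"fingers": 85},{"x": -39,"y": -359,"z": -32,"turn": 90,"fingers": 85},{"x": -39,"y": -359,"z": -32,"turn": 94,"fingers": 85},{"x": -39,"y": -359,"z": -32,"turn": 94,"fingers": 85}])

```text
t: 17.1
eef_pos: [0.5122, -0.3529, 0.4346]
ee_rot: [[-0.342, 0.94, -0.0], [0.94, 0.342, 0.0], [0.0, -0.0, -1.0]]
contact_force: [-0.1, 0.2, 0.2]
opening: 0.0851
grip_force: 0.0
```

```bash
cat > mouth.py <<'E'
from h import *
from scipy.optimize import least_squares
s=sensors.sense(); ci=camera_info('wrist')
im=get_image('wrist'); cv2.imwrite('pics/tp2.png',im[:,:,::-1])
p=np.array(s['eef_pos']); Rt=np.array(s['ee_rot']); print(s['t'],p,np.degrees(np.arctan2(Rt[1,0],Rt[0,0])))
# camera in tool
Rc=cv2.Rodrigues(np.array(ci['rvec'],float))[0]; tc=np.array(ci['tvec'],float).ravel()
M=Rc@Rt; o=tc+Rc@p   # x_cam = M x_tool + o
c1=dict(ci); R1=np.array([[0.955,0.295,-0.001],[0.295,-0.955,0],[-0.001,0,-1.]]); U,_,V=np.linalg.svd(R1); R1=U@V
p1=np.array([0.50949,-0.36954,0.43428]); Rw=M@R1.T; c1['rvec']=cv2.Rodrigues(Rw)[0]; c1['tvec']=o-Rw@p1
print('check',at_z(c1,308.5,206.5,.117))
def fit(im,c,g):
    red=cv2.GaussianBlur(im[:,:,0],(3,3),0).astype(float); out={}
    for name,z,r0,rng,sgn in(('hole',.117,.031,(.022,.037),1),('rim',.122,.046,(.042,.051),-1)):
        x=np.array(g,float)
        for it in range(4):
            pts=[]
            for a in np.radians(np.arange(0,360,3)):
                rr=np.arange(*rng,.0003); P=np.c_[x[0]+rr*np.cos(a),x[1]+rr*np.sin(a),np.full(len(rr),z)]
                uv=proj(c,P).astype(np.float32); v=cv2.remap(red.astype(np.float32),uv[:,0],uv[:,1],cv2.INTER_LINEAR).ravel()
                d=sgn*(v[4:]-v[:-4]); k=d.argmax()
                if d[k]>15: pts.append(P[k+2,:2])
            pts=np.array(pts)
            f=least_squares(lambda q:np.hypot(*(pts-q[:2]).T)-q[2],[*x,r0],loss='soft_l1',f_scale=.0005); x=f.x[:2]
        out[name]=f.x; res=np.hypot(*(pts-x).T)-f.x[2]; print(name,f.x.round(4),len(pts),'med',np.median(abs(res)).round(5))
    x=out['hole'][:2]; a=np.arange(0,360,2)
    P=np.c_[x[0]+.036*np.cos(np.radians(a)),x[1]+.036*np.sin(np.radians(a)),np.full(len(a),.117)]
    uv=proj(c,P).astype(np.float32); v=cv2.remap(red.astype(np.float32),uv[:,0],uv[:,1],cv2.INTER_LINEAR).ravel()
    print('dark angles at r36',a[v<135].tolist(), np.median(v))
    return out
a=fit(cv2.imread('pics/tp.png')[:,:,::-1],c1,(.512,-.354)); b=fit(im,ci,(.512,-.354))
for n in a:
    A=np.zeros((4,4)); A[:2,:2]=A[2:,:2]=np.eye(2); A[:2,2:]=R1[:2,:2]; A[2:,2:]=Rt[:2,:2]
    print(n,np.linalg.solve(A,np.r_[a[n][:2],b[n][:2]]).round(4))
for n,z in dict(mouth=.117,notch_side=.117).items():
    for r in place_of('wrist',n)[:2]:
        u,v=px(r['at']); print(n,round(r['score'],2),round(u),round(v),at_z(ci,u,v,z).round(4)[:2])
E
python3 mouth.py
```

```text
17.1 [ 0.51219262 -0.35288319  0.43456237] 109.99198211240187
check [ 0.51404559 -0.35287908  0.117     ]
hole [ 0.5125 -0.3531  0.0307] 113 med 2e-05
rim [ 0.5125 -0.353   0.0469] 90 med 7e-05
dark angles at r36 [40, 42, 44, 46, 48, 50, 52, 54, 56, 58] 200.94531
hole [ 0.5127 -0.353   0.0307] 113 med 2e-05
rim [ 0.5127 -0.353   0.0469] 90 med 0.0001
dark angles at r36 [40, 42, 44, 46, 48, 50, 52, 54, 56, 58] 198.03125
hole [ 5.126e-01 -3.529e-01 -1.000e-04  1.000e-04]
rim [ 5.126e-01 -3.529e-01 -1.000e-04  0.000e+00]
mouth 0.8 329 220 [ 0.5133 -0.3534]
notch_side 0.57 373 221 [ 0.5441 -0.3426]
```

Emit:
apply_moves(series=[{"x": 5,"y": 25,"z": 0,"turn": -10,"fingers": 45},{"x": 10,"y": 55,"z": 0,"turn": -20,"fingers": 45},{"x": 16,"y": 85,"z": 0,"turn": -30,"fingers": 45},{"x": 22,"y": 115,"z": 0,"turn": -40,"fingers": 45},{"x": 30,"y": 145,"z": 0,"turn": -50,"fingers": 45},{"x": 38,"y": 180,"z": -15,"turn": -60,"fingers": 45},{"x": 46,"y": 215,"z": -35,"turn": -70,"fingers": 45},{"x": 54,"y": 245,"z": -55,"turn": -80,"fingers": 45},{"x": 56.5,"y": 254,"z": -75,"turn": -86,"fingers": 45},{"x": 56.5,"y": 254,"z": -75,"turn": -86,"fingers": 45},{"x": 56.5,"y": 254,"z": -75,"turn": -86,"fingers": 45}])

```text
t: 18.62
eef_pos: [0.5689, -0.099, 0.3606]
ee_rot: [[0.913, 0.409, 0.001], [0.409, -0.913, -0.001], [0.001, 0.001, -1.0]]
contact_force: [0.3, -0.4, 0.4]
opening: 0.045
grip_force: 0.0
```

```bash
cat > lid.py <<'E'
from h import *
from scipy.optimize import least_squares
import sys
z0=float(sys.argv[1])
s=sensors.sense(); ci=camera_info('wrist'); im=get_image('wrist'); p=np.array(s['eef_pos']); Rt=np.array(s['ee_rot'])
print(s['t'],p,np.degrees(np.arctan2(Rt[1,0],Rt[0,0])))
m=[r['pixels'] for r in trace('wrist','lid_k') if r['score']>.3]
uv0=proj(ci,[[p[0],p[1],z0+.02]])[0]
m=min(m,key=lambda k:np.hypot(np.nonzero(k)[1].mean()-uv0[0],np.nonzero(k)[0].mean()-uv0[1])).astype(np.uint8)
cs=max(cv2.findContours(m,cv2.RETR_EXTERNAL,cv2.CHAIN_APPROX_NONE)[0],key=len)[:,0]
pts=np.array([at_z(ci,u,v,z0+.018)[:2] for u,v in cs.astype(float)])
f=least_squares(lambda q:np.hypot(*(pts-q[:2]).T)-.038,p[:2],loss='soft_l1',f_scale=.0005); c=f.x
print('centre',c.round(4),'med',np.median(abs(np.hypot(*(pts-c).T)-.038)).round(4),'rel tool',(Rt.T[:2,:2]@(c-p[:2])).round(4))
hsv=cv2.cvtColor(im,cv2.COLOR_RGB2HSV); bl=cv2.inRange(hsv,(108,110,30),(128,255,255)); bl&=cv2.dilate(m,np.ones((5,5)))*255
ys,xs=np.nonzero(bl); print('blue n',len(xs),xs.min(),xs.max(),ys.min(),ys.max())
Q=np.array([at_z(ci,u,v,z0+.0215)[:2] for u,v in zip(xs.astype(float),ys.astype(float))]); d=Q-c
r=np.hypot(*d.T); a=np.degrees(np.arctan2(d[:,1],d[:,0])); print('r',r.min().round(3),r.max().round(3),'lug angle',np.median(a[r>.025]).round(1),np.median(a).round(1))
E
python3 lid.py .123
```

```text
18.625 [ 0.56889613 -0.09898535  0.36061669] 24.132435154958266
centre [ 0.5682 -0.0993] med 0.0004 rel tool [-0.0008  0.    ]
blue n 137 295 311 207 245
r 0.019 0.039 lug angle 47.5 47.8
```

Emit:
apply_moves(series=[{"x": -1,"y": 0,"z": -20,"turn": 0,"fingers": 45},{"x": -1,"y": 0,"z": -31,"turn": 0,"fingers": 45},{"x": -1,"y": 0,"z": -31,"turn": 0,"fingers": 45},{"x": -1,"y": 0,"z": -31,"turn": 0,"fingers": 28},{"x": -1,"y": 0,"z": -31,"turn": 0,"fingers": 22},{"x": -1,"y": 0,"z": -31,"turn": 0,"fingers": 18},{"x": -1,"y": 0,"z": -31,"turn": 0,"fingers": 18},{"x": -1,"y": 0,"z": -31,"turn": 0,"fingers": 18}])

```text
t: 19.73
eef_pos: [0.5679, -0.0988, 0.3297]
ee_rot: [[0.913, 0.408, 0.002], [0.408, -0.913, -0.001], [0.001, 0.001, -1.0]]
contact_force: [0.1, -0.9, 6.6]
opening: 0.0213
grip_force: 58.6
```

Emit:
apply_moves(series=[{"x": 0,"y": 0,"z": 5,"turn": 0,"fingers": 18},{"x": 0,"y": 0,"z": 12,"turn": 0,"fingers": 18},{"x": 0,"y": 0,"z": 20,"turn": 0,"fingers": 18},{"x": 0,"y": 0,"z": 35,"turn": 0,"fingers": 18},{"x": -4,"y": -25,"z": 60,"turn": 0.5,"fingers": 18},{"x": -15,"y": -70,"z": 70,"turn": 1,"fingers": 18},{"x": -26,"y": -120,"z": 70,"turn": 1.5,"fingers": 18},{"x": -37,"y": -170,"z": 70,"turn": 1.5,"fingers": 18},{"x": -48,"y": -220,"z": 65,"turn": 1.5,"fingers": 18},{"x": -55.5,"y": -250,"z": 55,"turn": 1.5,"fingers": 18},{"x": -55.5,"y": -254,"z": 35,"turn": 1.5,"fingers": 18},{"x": -55.5,"y": -254,"z": 30,"turn": 1.5,"fingers": 18}])

```text
t: 21.22
eef_pos: [0.5118, -0.3531, 0.3579]
ee_rot: [[0.903, 0.431, -0.002], [0.431, -0.903, 0.001], [-0.001, -0.002, -1.0]]
contact_force: [0.0, 0.0, -1.3]
opening: 0.0215
grip_force: 59.0
```

```bash
python3 lid.py .153; python3 -c "
from h import *
s=sensors.sense(); print(s['eef_pos'],s['contact_force'],s['wrist_torque'])"
```

```text
21.225 [ 0.51179433 -0.35305718  0.35792759] 25.503030249622032
centre [ 0.513 -0.352] med 0.0014 rel tool [ 0.0016 -0.0005]
blue n 345 289 314 224 278
r 0.013 0.037 lug angle 49.5 50.6
[ 0.5122802  -0.35239044  0.35873021] [-0.26524594  0.4094178  -0.90966367] [ 0.01041017 -0.02724378 -0.01594939]
```

Emit:
apply_moves(series=[{"x": 0,"y": -0.5,"z": -15,"turn": 0,"fingers": 18},{"x": 0,"y": -0.5,"z": -25,"turn": 0,"fingers": 18},{"x": 0,"y": -0.5,"z": -31,"turn": 0,"fingers": 18},{"x": 0,"y": -0.5,"z": -34,"turn": 0,"fingers": 18},{"x": 0,"y": -0.5,"z": -37,"turn": 0,"fingers": 18},{"x": 0,"y": -0.5,"z": -37,"turn": 0,"fingers": 18}])

```text
t: 22.08
eef_pos: [0.5122, -0.3532, 0.3217]
ee_rot: [[0.902, 0.431, 0.0], [0.431, -0.902, -0.0], [-0.0, 0.0, -1.0]]
contact_force: [0.5, 0.2, -1.3]
opening: 0.0215
grip_force: 59.0
```

Emit:
apply_moves(series=[{"x": 0,"y": 0,"z": -2,"turn": 0,"fingers": 18},{"x": 0,"y": 0,"z": -4,"turn": 0,"fingers": 18},{"x": 0,"y": 0,"z": -6,"turn": 0,"fingers": 18},{"x": 0,"y": 0,"z": -6,"turn": 0,"fingers": 18}])

```text
t: 22.58
eef_pos: [0.5122, -0.3532, 0.3155]
ee_rot: [[0.902, 0.432, -0.0], [0.432, -0.902, 0.0], [-0.0, -0.0, -1.0]]
contact_force: [0.2, 0.0, -2.3]
opening: 0.0214
grip_force: 59.0
```

Emit:
apply_moves(series=[{"x": 0,"y": 0,"z": -2,"turn": 0,"fingers": 18},{"x": 0,"y": 0,"z": -3.5,"turn": 0,"fingers": 18},{"x": 0,"y": 0,"z": -4.5,"turn": 0,"fingers": 18},{"x": 0,"y": 0,"z": -4.5,"turn": 0,"fingers": 18}])

```text
t: 23.08
eef_pos: [0.5122, -0.3532, 0.3111]
ee_rot: [[0.902, 0.432, -0.0], [0.432, -0.902, 0.0], [-0.0, -0.0, -1.0]]
contact_force: [0.3, -0.2, -1.6]
opening: 0.0218
grip_force: 59.0
```

Emit:
apply_moves(series=[{"x": 0,"y": 0,"z": -0.5,"turn": 0,"fingers": 18},{"x": 0,"y": 0,"z": -1,"turn": 0,"fingers": 18},{"x": 0,"y": 0,"z": -1,"turn": 0,"fingers": 18}])

```text
t: 23.45
eef_pos: [0.5122, -0.3532, 0.3108]
ee_rot: [[0.902, 0.432, 0.0], [0.432, -0.902, -0.0], [0.0, 0.001, -1.0]]
contact_force: [-1.7, 0.3, 2.2]
opening: 0.0212
grip_force: 59.2
```

Emit:
apply_moves(series=[{"x": 0,"y": 0,"z": 0.3,"turn": 4,"fingers": 18},{"x": 0,"y": 0,"z": 0.3,"turn": 9,"fingers": 18},{"x": 0,"y": 0,"z": 0.3,"turn": 14,"fingers": 18},{"x": 0,"y": 0,"z": 0.3,"turn": 20,"fingers": 18},{"x": 0,"y": 0,"z": 0.3,"turn": 20,"fingers": 18}])

```text
t: 24.08
eef_pos: [0.5124, -0.3532, 0.3108]
ee_rot: [[0.701, 0.713, 0.001], [0.713, -0.701, -0.001], [0.0, 0.001, -1.0]]
contact_force: [0.1, -0.5, 1.6]
opening: 0.0219
grip_force: 59.2
```

Emit:
apply_moves(series=[{"x": 0,"y": 0,"z": 0,"turn": 6,"fingers": 18},{"x": 0,"y": 0,"z": 0,"turn": 12,"fingers": 18},{"x": 0,"y": 0,"z": 0,"turn": 18,"fingers": 18},{"x": 0,"y": 0,"z": 0,"turn": 24,"fingers": 18},{"x": 0,"y": 0,"z": 0,"turn": 30,"fingers": 18},{"x": 0,"y": 0,"z": 0,"turn": 36,"fingers": 18},{"x": 0,"y": 0,"z": 0,"turn": 41,"fingers": 18},{"x": 0,"y": 0,"z": 0,"turn": 41,"fingers": 18}])

```text
t: 25.08
eef_pos: [0.5123, -0.3533, 0.3108]
ee_rot: [[0.062, 0.998, 0.001], [0.998, -0.062, -0.001], [-0.001, 0.001, -1.0]]
contact_force: [0.4, -1.1, 0.9]
opening: 0.0211
grip_force: 59.2
```

Emit:
apply_moves(series=[{"x": 0,"y": 0,"z": 0,"turn": 0,"fingers": 27},{"x": 0,"y": 0,"z": 0,"turn": 0,"fingers": 35},{"x": 0,"y": 0,"z": 0,"turn": 0,"fingers": 45},{"x": 0,"y": 0,"z": 10,"turn": 0,"fingers": 45},{"x": 0,"y": 0,"z": 40,"turn": 0,"fingers": 45},{"x": 0,"y": 0,"z": 80,"turn": 0,"fingers": 45},{"x": 0,"y": 0,"z": 80,"turn": 0,"fingers": 45}])

```text
t: 25.95
eef_pos: [0.5127, -0.3536, 0.3951]
ee_rot: [[0.06, 0.998, 0.007], [0.998, -0.06, -0.005], [-0.005, 0.008, -1.0]]
contact_force: [-0.3, 0.1, -0.2]
opening: 0.045
grip_force: 0.0
```

```bash
python3 lid.py .104
python3 - <<'E'
from h import *
for cam in ('side','scene'):
  get_image(cam)
  for r in place_of(cam,'lid_k')[:5]:
    u,v=px(r['at']); print(cam,round(r['score'],2),round(u,1),round(v,1),at_z(camera_info(cam),u,v,.123).round(3))
E
```

```text
25.95 [ 0.5127153  -0.35356529  0.39514827] 86.55050019813388
centre [ 0.5126 -0.3538] med 0.0005 rel tool [-0.0002 -0.0001]
blue n 117 298 310 183 206
r 0.023 0.038 lug angle 110.7 110.8
side 0.88 234.8 378.1 [0.454 0.497 0.123]
side 0.81 318.2 255.4 [0.548 0.114 0.123]
side 0.81 269.5 413.4 [0.346 0.509 0.123]
side 0.64 420.3 183.2 [ 0.504 -0.323  0.123]
scene 0.85 344.8 230.4 [0.541 0.101 0.123]
scene 0.85 508.7 348.2 [0.514 0.538 0.123]
scene 0.7 458.8 369.6 [0.614 0.528 0.123]
scene 0.53 269.7 167.9 [ 0.538 -0.307  0.123]
```

```bash
python3 -c "
from h import *
print(job.hand_in())"
```

```text
the job is handed in; nothing more can be done
None
```

The heavier lid, from the right pan, is seated in the teapot's gallery and locked with its blue stroke about 90° to the spout; the lighter lid is still in the left pan and the job is handed in, with no verdict returned.

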